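# Unload and open the sample press

### The job

Open the sample press: take the upper weight off the pile on its beam and set it down upright (not dropped) in the white weight tray. Then pull the coupler's latch sideways against its spring, lift the beam off its ball until the coupler is about 80 mm higher, and finish there still holding the beam up, steady, without letting go. Leave the glassware and bottles standing where they are.

Things in the scene. Friction and masses are not known exactly. Their poses are not given: they have to be found in the camera images.
- press: Sample press, fixed on the bench: grey base plate 130 x 300 x 12 mm. Origin: centre of the plate's underside. Its y axis runs along the plate from the ball post (y -110 mm) to the hinge (y +120 mm); x is level, across the beam; z up. A level aluminium beam 24 mm wide, top 106 mm up, joins the hinge to the coupler over the ball.
- hinge (a point): The beam's hinge axis, 95 mm above the bench, between two grey cheeks; the axis runs along the press's x. It turns freely: let go, the beam falls back (about 3 N to hold at the coupler).
- beam (a joint): Beam angle in rad: 0 down on the ball, grows to 1.0 as the coupler end rises about the hinge. 0.3 rad lifts the coupler by some 70 mm and brings it some 10 mm nearer the hinge. It cannot rise until the latch is out.
- latch (a joint): Slide of the latch in m: 0 locked (spring home), 0.016 fully out. It is pulled along the press's -x direction; the coupler is free of the ball beyond 0.008. The spring draws it home with 3 N at 0, growing to 9 N at full travel. It rides up with the beam.
- latch_tab (a point): Gripping point of the latch, on the upright steel tab 12 mm thick (along the press's x) and 24 mm wide (along the beam), 49 mm to the -x side of the coupler's middle. The point is on the tab's centre line, 132 mm above the bench when down; tab top 21 mm above it, coupler top 26 mm below it. Gap from tab to coupler 19 mm. Moves with latch and beam.
- seat (a point): Middle of the recess of the dished steel disc bolted on the beam (80 mm across, rim top 130 mm up; recess 70 mm across, 8 mm deep, its floor 122 mm up, at the press's x 0, y +20 mm). The upper weight starts nested in it; the disc itself stays on the beam.
- coupler (a point): Middle of the top face of the coupler, the square hollow aluminium end (48 x 48 mm) of the beam that sits over a 30 mm steel ball on a post; 106 mm above the bench with the beam down.
- weight_center (a point): Middle (half-way up, 27 mm above its underside) of the loose upper steel weight: a disc 64 mm across and 26 mm high with an upright round grip knob on top, 24 mm across, from 26 to 54 mm above its underside. 0.4 to 0.8 kg. Starts in the dished disc on the beam.
- weight: The same loose upper weight; origin at the centre of its underside.
- tray_in (a point): Centre of the inner floor of the fixed white square weight tray (outside 150 x 150 mm, 18 mm high, walls and floor 5 mm): 5 mm above the bench. It stands left or right of the press; the other side has a grey rack of vials, 100 x 150 mm, 80 mm high.
- flask_big: Bystander, loose: tall stoppered glass flask, 90 mm across, 228 mm high. Origin at the centre of its underside.
- flask_small: Bystander, loose: stoppered glass flask, 70 mm across, 188 mm high. Origin at the centre of its underside.
- pump_bottle: Bystander, loose: green pump bottle, 66 mm across, 165 mm high. Origin at the centre of its underside.
- jar: Bystander, loose: brown glass jar, 70 mm across, 100 mm high. Origin at the centre of its underside.
- beaker: Bystander, loose: small open glass beaker, 52 mm across, 65 mm high. Origin at the centre of its underside.
- dish: Bystander, loose: flat round glass dish with a lid, 90 mm across, 18 mm high. Origin at the centre of its underside.
Things that resemble listed ones, but are neither listed nor needed, are in the scene too. Leave any blue or yellow look-alike of the weight alone.

How it is judged:
By the outcome, as a careful person would: the job done as asked, in the order asked, and still so for the second after the job is handed in, while the arm keeps its last pose, push and grip.
It also fails if it takes over 51 s, if anything falls off the work surface, if the arm or the gripper's body presses on something with over 40 N, if the wrist force passes 120 N, or if a joint passes its speed limit or range.

### The arm

A 6-joint arm with a two-finger parallel gripper is mounted at the origin on the work surface. World frame = base frame: x ahead of the robot, y to its left, z up, the work surface at z = 0. Lengths are in mm, angles in rad, forces in N, time in s.
With the tool pointing down it reaches from about 375 to 900 mm from the base axis. Payload 3.1 kg.
Tool frame: the origin (TCP) lies midway between the tips of the shut fingers; the grasp point (between the pads) lies 19 mm behind it; x points along the fingers, z is the direction in which the jaws open and shut, and the axes are right-handed (so a half turn about x gives the same grasp; the last joint's range is limited). The gripper opens to 87 mm and grips with 3 to 60 N. Pads are 19 mm wide; open, the fingers measure 117 mm over their backs; the gripper's body (75 mm by 190 mm) begins 51 mm behind the grasp point.
Start: joints at [1.083, 0.527, 1.433, -0, 1.181, -0.178], TCP at [190.502, 595.236, 222.548] pointing down, gripper open.
Joint ranges: [-3.08, 3.08], [-0.75, 2.2], [0.22, 2.44], [-1.43, 4.57], [0, 2.65], [-2.85, 2.85]. Speed limits (rad/s): [2.79, 2.79, 3.14, 3.14, 3.14, 3.14].

### API

Orientations are given as a rotation vector (axis times angle).
In Python, from station import r gives the robot as it stands. The module is installed in compiled form; this text tells all that it offers.
- The arm moves only by the shell command python3 -m creep 'ROWS' [FORCE]. ROWS is JSON, a list of rows, each a list of 7 numbers: the shift along the tool's x, y, z in m, then the turn, a rotation vector about the tool's x, y, z in degrees, then the finger opening in m, from 0 to 0.087. In form: [[dx, dy, dz, ax, ay, az, gripper], ...]. A call has 1 to 12 rows; each row is the pose to reach, as a shift and turn from the pose measured when the call began, along the tool's axes at that moment; what a row does not reach only later rows make up. A row lasts 1/12 s, in which the tool goes at most 41.7 mm and 7.16 degrees, less where a joint would pass 70% of its speed; a pose out of reach is approached as far as the arm can. A call with a gripper value outside its range is refused whole. The fingers move at their own pace and stop on an object; FORCE is the grip in N (left out, the last holds). Time passes only in rows, so rows that repeat a pose let the fingers close. It gives the time, the measured TCP pose, the force and the opening at its end, in the units of the state.
- r.state(): the state, without advancing time (a new reading comes with each control period).
- r.grab_frame(name): name is "scene" or "side" or "wrist"; returns the picture (480x640x3 uint8, blue, green, red); there is no depth.
- r.get_calibration(name): a dict with "vertical_fov" (degrees; the focal length in pixels is half the picture's height over the tangent of half this angle, whatever the lens; pixels are square), "cx", "cy" (the principal point, pixels), "R" (3x3) and "t" (3): a world point X has camera coordinates R X + t. Camera axes: x right, y down, z forward; pixel columns grow to the right and rows downward; lengths in mm; the calibration is good to about 2 mm. A picture is of the moment at which its call begins: read the wrist's pose just before it. get_calibration takes no time and is no camera call; for the wrist camera it gives the pose at the moment of the call.
- r.job_done(): hands the job in, once; it reports no verdict.
The state is a dict: "t": time; "q": joint angles; "joint_velocities": joint speeds; "effort": joint torques, N m; "tool_pos": TCP position; "tool_rot": TCP orientation; "contact_force": force on the tool from outside, world axes, zero at the start; "moment": the same for the moment, N m; "opening": finger opening in mm.
Only numpy, scipy, OpenCV 4.12 (cv2) and the standard library are available. Lean on these libraries where they do the work, as an engineer would, in place of code of your own. Each camera call takes 0.05 s, during which the arm holds its last target.

## Working session

There is one attempt and no reset: what is moved stays moved. The work goes in short steps, Python scripts to look and compute and a shell command to move; the robot and the scene stay as the last step left them, time stands still between calls to the robot, and variables do not carry over. Pictures are saved under pics/ and viewed, and the job is handed in when it is done.

```bash
mkdir -p pics
python3 - <<'E'
from station import r
import cv2
print(r.state())
for n in("scene","side","wrist"):
    c=r.get_calibration(n);print(n,c)
    cv2.imwrite(f"pics/{n}0.png",r.grab_frame(n))
E
```

```text
{'t': 0.0, 'q': array([ 1.08250725e+00,  5.28487167e-01,  1.43387408e+00, -3.51675018e-06,
        1.18137805e+00, -1.78502176e-01]), 'joint_velocities': array([-0.00027201,  0.00206892, -0.00060418, -0.00030401,  0.00013248,
        0.00013541]), 'effort': array([-1.17540923e-03, -4.40052545e+01, -1.76586431e+01,  6.31208997e-02,
        5.82629757e-02, -1.56491142e-04]), 'tool_pos': array([190.16862745, 594.6165813 , 221.56769732]), 'tool_rot': array([-0.97909023,  1.34195526,  0.97752954]), 'contact_force': array([ 0.20924585, -0.39579207,  0.272737  ]), 'moment': array([ 5.72085164e-05, -1.86262648e-02,  5.49437766e-02]), 'opening': 87.037767567786}
scene {'vertical_fov': 53.89916653882093, 'cx': 325.96825809819194, 'cy': 236.2986797535408, 'R': array([[-0.03232223,  0.99946873,  0.00418735],
       [ 0.84358757,  0.02952749, -0.5361792 ],
       [-0.53601799, -0.01379811, -0.84409379]]), 't': array([  35.03106155, -412.27253106, 1332.37039008])}
side {'vertical_fov': 50.23121788383297, 'cx': 321.663792003373, 'cy': 241.0748458975992, 'R': array([[ 0.903725  , -0.42765394,  0.01983005],
       [-0.21369795, -0.49075733, -0.84468363],
       [ 0.37096402,  0.75912407, -0.53489844]]), 't': array([-523.88873822,  223.82127451, 1081.32319775])}
wrist {'vertical_fov': 68.89939181569335, 'cx': 321.80288818162035, 'cy': 238.43679674685404, 'R': array([[ 0.30450677,  0.95250727, -0.00235147],
       [ 0.91635169, -0.29227268,  0.27363528],
       [ 0.25995232, -0.08547857, -0.96183065]]), 't': array([-623.2100586 ,  -34.77843124,  391.92870963])}
```

View pics/scene0.png

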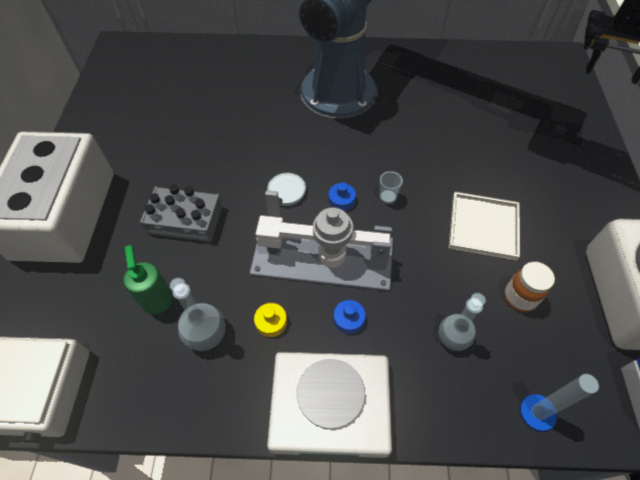

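View pics/side0.png

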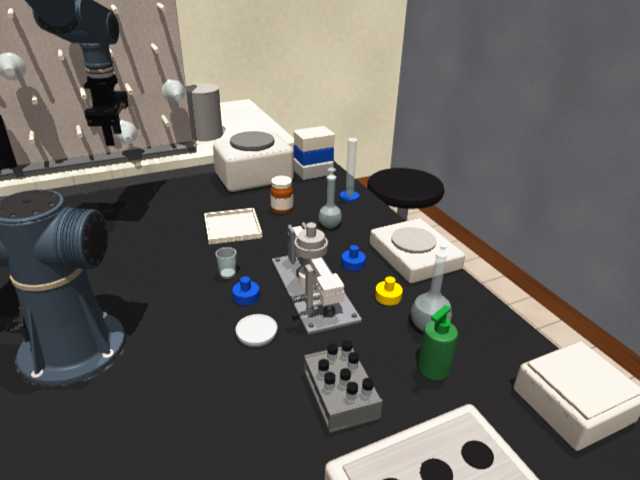

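View pics/wrist0.png

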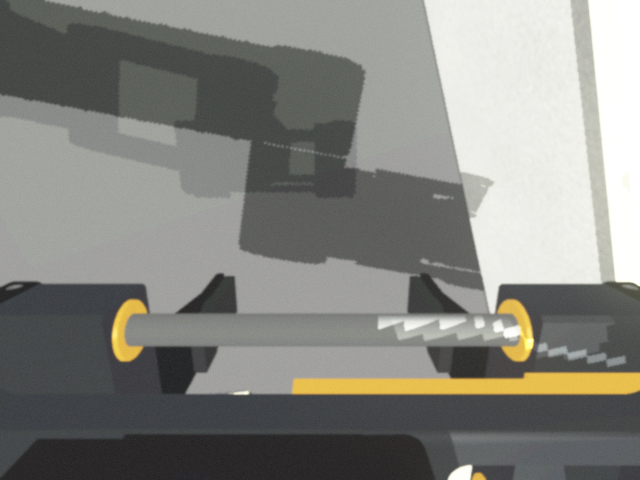

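Run:
```python
import cv2
a=cv2.imread("pics/scene0.png")[165:305,235:415];cv2.imwrite("pics/scene0z.png",cv2.resize(a,None,fx=4.3,fy=4.2,interpolation=cv2.INTER_CUBIC))
a=cv2.imread("pics/side0.png")[210:340,260:380];cv2.imwrite("pics/side0z.png",cv2.resize(a,None,fx=4.5,fy=4.5,interpolation=cv2.INTER_CUBIC))
```

```text
(no output)
```

View pics/scene0z.png

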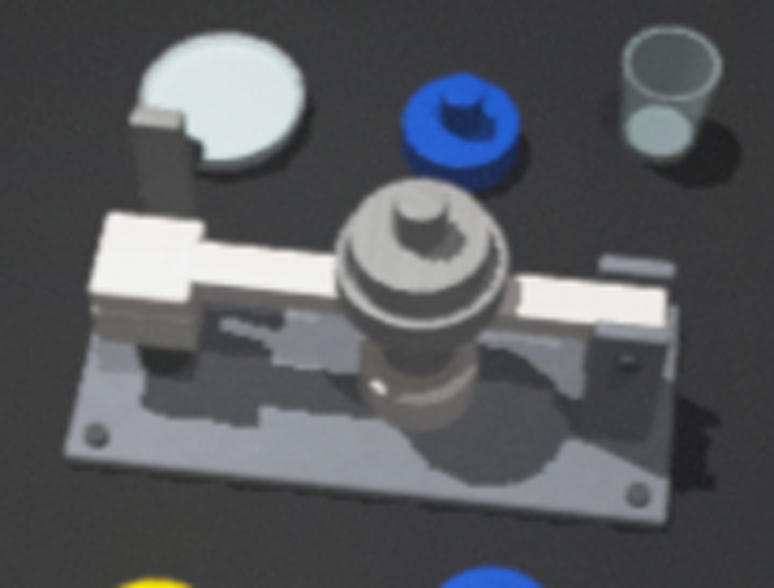

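View pics/side0z.png

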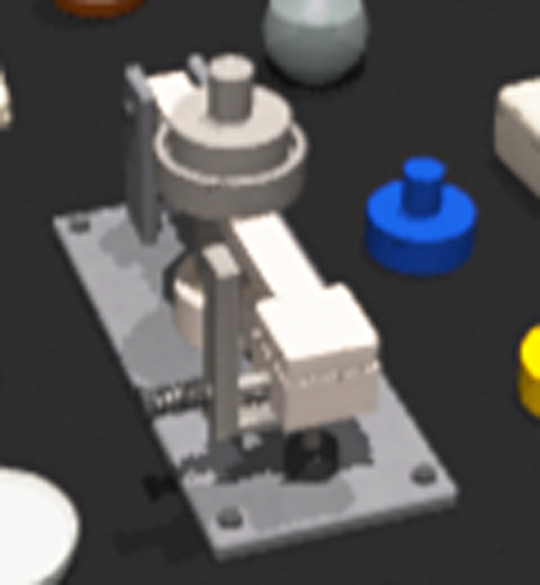

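```bash
cat > h.py <<'E'
import numpy as np
from station import r
from scipy.spatial.transform import Rotation as Ro
def ray(n,u,v,c=None):
    c=c or r.get_calibration(n)
    f=240/np.tan(np.radians(c["vertical_fov"])/2)
    d=c["R"].T@np.array([(u-c["cx"])/f,(v-c["cy"])/f,1]);o=-c["R"].T@c["t"]
    return o,d/np.linalg.norm(d)
def plane(n,u,v,z,c=None):
    o,d=ray(n,u,v,c);return o+d*(z-o[2])/d[2]
def tri(L):
    A=np.zeros((3,3));b=np.zeros(3)
    for o,d in L:
        M=np.eye(3)-np.outer(d,d);A+=M;b+=M@o
    return np.linalg.solve(A,b)
def proj(n,X,c=None):
    c=c or r.get_calibration(n);f=240/np.tan(np.radians(c["vertical_fov"])/2)
    p=c["R"]@np.array(X)+c["t"];return p[:2]/p[2]*f+[c["cx"],c["cy"]]
def rel(target):  # world point -> shift along tool axes (m) from TCP
    s=r.state();R=Ro.from_rotvec(s["tool_rot"]).as_matrix()
    return R.T@(np.array(target)-s["tool_pos"])/1000
E
python3 - <<'E'
from h import *
np.set_printoptions(precision=1,suppress=True)
S=lambda u,v:(235+u/4.3,165+v/4.2); D=lambda u,v:(260+u/4.5,210+v/4.5)
def both(nm,s,d,z):
    print(nm,plane("scene",*s,z),plane("side",*d,z),"tri",tri([ray("scene",*s),ray("side",*d)]))
both("knob",S(421,200),D(231,66),176)
both("tab",S(157,118),D(222,258),153)
both("coup",S(148,256),D(316,325),106)
for p in [(108,213),(205,220),(188,300),(90,292)]: print(plane("scene",*S(*p),106))
print("plate corners",[plane("scene",*S(*p),12) for p in [(66,455),(665,521)]])
print("bolts",[plane("scene",*S(*p),14) for p in [(96,434),(638,494)]], [plane("side",*D(*p),14) for p in [(230,517),(425,474),(80,223)]])
import cv2
g=cv2.imread("pics/scene0.png");hsv=cv2.cvtColor(g,cv2.COLOR_BGR2HSV)
m=np.zeros(g.shape[:2],np.uint8);m[180:270,435:535]=((hsv[...,2]>110)[180:270,435:535])*255
cs=max(cv2.findContours(m,0,2)[0],key=cv2.contourArea)
rect=cv2.approxPolyDP(cs,8,True)[:,0];print(rect, [plane("scene",*p,18) for p in rect])
R=Ro.from_rotvec(r.state()["tool_rot"]).as_matrix();print(R)
E
```

```text
knob [547.8  -5.  176. ] [546.   -7.3 176. ] tri [546.9  -5.  174.6]
tab [ 488.1 -128.8  153. ] [ 485.4 -131.5  153. ] tri [ 486.5 -129.1  151.1]
coup [ 535.9 -132.9  106. ] [ 531.5 -140.5  106. ] tri [ 533.8 -134.2  101.6]
[ 511.3 -154.5  106. ]
[ 513.8 -107.8  106. ]
[ 560.3 -111.9  106. ]
[ 557.4 -157.9  106. ]
plate corners [array([ 596. , -176.9,   12. ]), array([622.9, 118.2,  12. ])]
bolts [array([ 584.5, -163.1,   14. ]), array([609.4, 105.4,  14. ])] [array([ 480. , -155.3,   14. ]), array([ 583.3, -166.1,   14. ]), array([505.1, 113. ,  14. ])]
[[454 192]
 [449 247]
 [519 256]
 [518 202]] [array([366.1, 279.9,  18. ]), array([519.2, 251.7,  18. ]), array([536.8, 401.2,  18. ]), array([390.3, 426.1,  18. ])]
[[-0.  -1.   0.3]
 [-0.   0.3  1. ]
 [-1.   0.  -0. ]]
```

Run:
```python
import cv2
g=cv2.imread("pics/scene0.png")
cv2.imwrite("pics/tray.png",cv2.resize(g[180:270,435:535],None,fx=6,fy=6,interpolation=cv2.INTER_CUBIC))
```

```text
(no output)
```

View pics/tray.png

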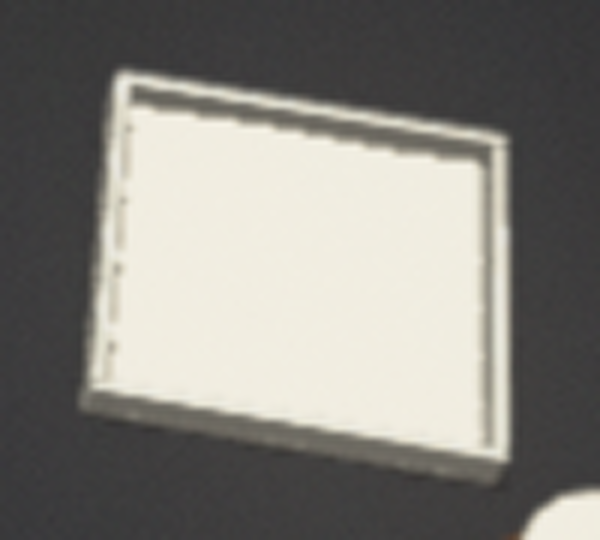

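```bash
cat >> h.py <<'E'
PX=np.array([0.9958,-0.092,0]);PY=np.array([0.092,0.9958,0])
def plan(target,tilt=0,zdir=None):
    """needed shift (m, tool axes) and turn (deg, tool axes) to have TCP at target, tool z along press x, x down tilted about PX"""
    s=r.state();R=Ro.from_rotvec(s["tool_rot"]).as_matrix()
    z=PX if zdir is None else zdir
    x=np.array([0,0,-1.]);x=Ro.from_rotvec(PX*tilt).apply(x)
    T=np.c_[x,np.cross(z,x),z]
    w=Ro.from_matrix(R.T@T).as_rotvec(degrees=True)
    print("t",s["t"],"tcp",s["tool_pos"].round(1),"shift",(R.T@(np.array(target)-s["tool_pos"])/1000).round(4),"turn",w.round(2),"F",s["contact_force"].round(1),"op",round(s["opening"],1))
E
python3 - <<'E'
from h import *
plan([547.2,-5.5,240])
S=lambda u,v:(435+u/6,180+v/6)
P=[plane("scene",*S(*p),18) for p in [(118,70),(510,132),(508,460),(88,388)]]
print(P,np.mean(P,0))
print([np.linalg.norm(P[i]-P[i-1]) for i in range(4)])
E
```

```text
t 0.15 tcp [190.3 594.8 221.8] shift [-0.0176 -0.5229 -0.4629] turn [ 7.753e+01 -9.000e-02  5.000e-02] F [-1.   1.1  0.1] op 86.9
[array([365.03653472, 281.5464432 ,  18.        ]), array([390.15246663, 430.73997444,  18.        ]), array([538.39887811, 402.29323672,  18.        ]), array([513.09674951, 253.78324153,  18.        ])] [451.67115724 342.09072397  18.        ]
[np.float64(150.64070688349784), np.float64(151.29282798161324), np.float64(150.9510364446061), np.float64(150.64997969867082)]
```

```bash
python3 -m creep '[[-0.002,-0.02,-0.018,3,0,0,0.087],[-0.004,-0.045,-0.04,9,0,0,0.087],[-0.006,-0.073,-0.065,15.5,0,0,0.087],[-0.008,-0.101,-0.09,22,0,0,0.087],[-0.01,-0.129,-0.115,28.5,0,0,0.087],[-0.011,-0.157,-0.14,35,0,0,0.087],[-0.012,-0.185,-0.165,41.5,0,0,0.087],[-0.013,-0.213,-0.19,48,0,0,0.087],[-0.014,-0.241,-0.215,54.5,0,0,0.087],[-0.015,-0.269,-0.24,61,0,0,0.087],[-0.016,-0.295,-0.262,67,0,0,0.087],[-0.017,-0.315,-0.28,71,0,0,0.087]]'; python3 -c "
from h import *
plan([547.2,-5.5,240])"
```

```text
t: 1.15
tool_pos: [406.0, 229.9, 239.2]
tool_rot: [-0.014, 1.571, 0.011]
contact_force: [-0.8, 0.3, 0.8]
opening: 86.9
t 1.15 tcp [406.  229.9 239.2] shift [-0.0004 -0.2376  0.1374] turn [ 6.18 -0.02  0.11] F [-0.8  0.3  0.8] op 86.9
```

```bash
python3 -m creep '[[0,-0.02,0.012,1,0,0,0.087],[0,-0.045,0.026,2,0,0,0.087],[0,-0.075,0.043,3,0,0,0.087],[0,-0.105,0.061,4,0,0,0.087],[0,-0.135,0.078,5,0,0,0.087],[0,-0.165,0.095,6,0,0,0.087],[0,-0.195,0.113,6.2,0,0,0.087],[0,-0.22,0.127,6.2,0,0,0.087],[0,-0.234,0.135,6.2,0,0,0.087],[0,-0.2376,0.1374,6.2,0,0,0.087],[0,-0.2376,0.1374,6.2,0,0,0.087]]'; python3 -c "
from h import *
import cv2
plan([547.2,-5.5,151])
c=r.get_calibration('wrist');cv2.imwrite('pics/w1.png',r.grab_frame('wrist'))
cv2.imwrite('pics/s1.png',r.grab_frame('side'))
print(proj('wrist',[547.2,-5.5,176],c),proj('wrist',[487.1,-129,153],c))
"
```

```text
t: 2.07
tool_pos: [547.1, -5.9, 239.2]
tool_rot: [0.073, 1.571, -0.075]
contact_force: [0.1, -0.6, -0.4]
opening: 86.9
t 2.0667 tcp [547.1  -5.9 239.2] shift [0.0882 0.0005 0.0002] turn [-0.11 -0.07  0.07] F [ 0.1 -0.6 -0.4] op 86.9
[320.53190874 251.43010654] [263.71794898 387.53716841]
```

View pics/w1.png

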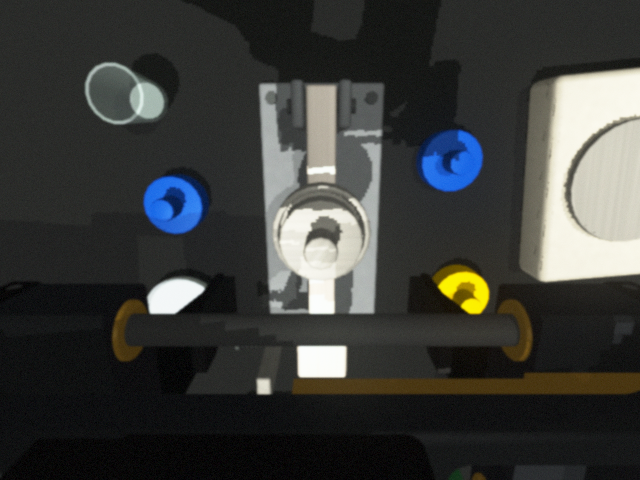

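View pics/s1.png

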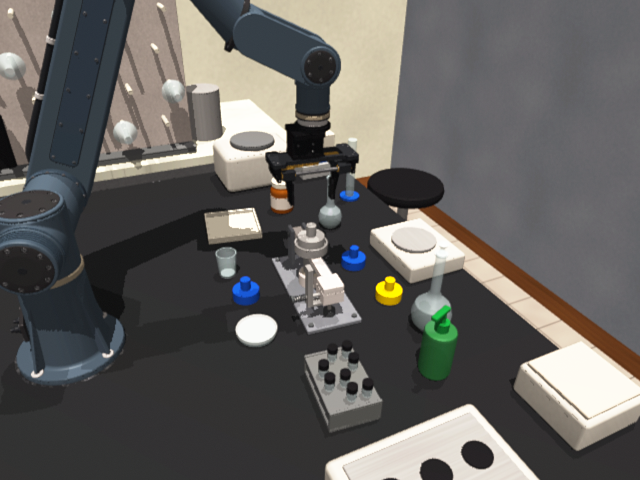

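```bash
python3 -c "
import cv2
a=cv2.imread('pics/w1.png')[170:400,230:400];cv2.imwrite('pics/w1z.png',cv2.resize(a,None,fx=2.6*1.,fy=2.6,interpolation=cv2.INTER_CUBIC))"
```

```text
(no output)
```

View pics/w1z.png

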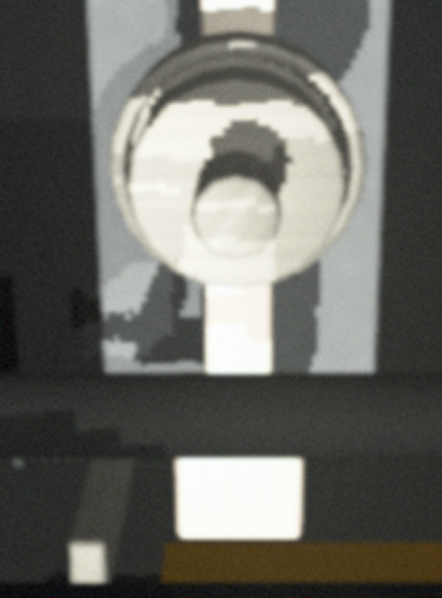

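```bash
python3 -m creep '[[0.02,0,0,0,0,0,0.06],[0.045,0,0,0,0,0,0.05],[0.065,0,0,0,0,0,0.05],[0.078,0,0,0,0,0,0.05],[0.085,0,0,0,0,0,0.05],[0.088,0,0,0,0,0,0.05],[0.088,0,0,0,0,0,0.05]]'; python3 -c "
from h import *
plan([547.2,-5.5,151])"
```

```text
t: 2.75
tool_pos: [545.1, -3.1, 151.1]
tool_rot: [0.07, 1.573, -0.071]
contact_force: [1.2, -0.1, 0.3]
opening: 52.6
t 2.75 tcp [545.1  -3.1 151.1] shift [ 0.0001 -0.0022  0.0023] turn [ 0.11 -0.18  0.04] F [ 1.2 -0.1  0.3] op 52.6
```

```bash
python3 -m creep '[[0,-0.002,0.002,0,0,0,0.05],[0,-0.002,0.002,0,0,0,0.05]]'; python3 -c "
from h import *
plan([547.2,-5.5,151]);import cv2
c=r.get_calibration('wrist');cv2.imwrite('pics/w2.png',r.grab_frame('wrist'))
plan([547.2,-5.5,151]);
print(proj('wrist',[547.2,-5.5,176],c))"
```

```text
t: 2.92
tool_pos: [548.0, -5.3, 152.2]
tool_rot: [0.07, 1.57, -0.071]
contact_force: [1.2, -0.8, 0.3]
opening: 50.4
t 2.9167 tcp [548.   -5.3 152.2] shift [ 0.0012 -0.0003 -0.0007] turn [ 0.13 -0.04  0.06] F [ 1.2 -0.8  0.3] op 50.4
t 2.9667 tcp [547.8  -5.4 152.1] shift [ 0.0011 -0.0002 -0.0006] turn [ 0.12 -0.05  0.05] F [-0.  -0.9 -1.1] op 50.1
[317.76946244 314.14446799]
```

View pics/w2.png

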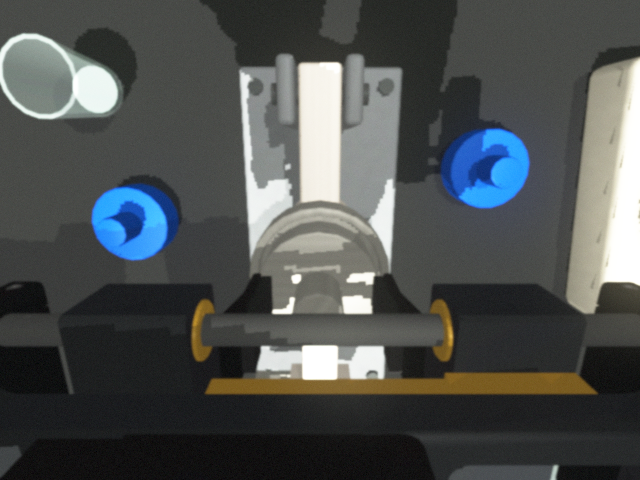

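The knob (≈320,290) lies centred between the fingers (pads at x≈250 and 390). I'm closing on it.

```bash
python3 -m creep '[[0,0,0,0,0,0,0.03],[0,0,0,0,0,0,0.015],[0,0,0,0,0,0,0.01],[0,0,0,0,0,0,0.01],[0,0,0,0,0,0,0.01],[0,0,0,0,0,0,0.01]]' 50; python3 -c "
from h import *
plan([547.2,-5.5,200])"
```

```text
t: 3.47
tool_pos: [546.4, -5.3, 152.1]
tool_rot: [0.07, 1.574, -0.071]
contact_force: [-3.9, -0.9, 3.7]
opening: 22.6
t 3.4667 tcp [546.4  -5.3 152.1] shift [-0.0479 -0.0002  0.0006] turn [ 0.13 -0.22  0.06] F [-3.9 -0.9  3.7] op 22.6
```

```bash
python3 -m creep '[[-0.005,0,0,0,0,0,0.01],[-0.012,0,0,0,0,0,0.01],[-0.022,0,0,0,0,0,0.01],[-0.035,0,0,0,0,0,0.01],[-0.05,0,0,0,0,0,0.01],[-0.06,0,0,0,0,0,0.01],[-0.065,0,0,0,0,0,0.01],[-0.065,0,0,0,0,0,0.01]]'; python3 -c "
from h import *
plan([451.5,342,140]);import cv2
cv2.imwrite('pics/s3.png',r.grab_frame('side'))"
```

```text
t: 4.13
tool_pos: [547.6, -5.3, 218.6]
tool_rot: [0.07, 1.57, -0.072]
contact_force: [0.8, 0.4, -5.8]
opening: 22.8
t 4.1333 tcp [547.6  -5.3 218.6] shift [ 0.0782  0.3374 -0.1268] turn [ 0.13 -0.04  0.07] F [ 0.8  0.4 -5.8] op 22.8
```

View pics/s3.png

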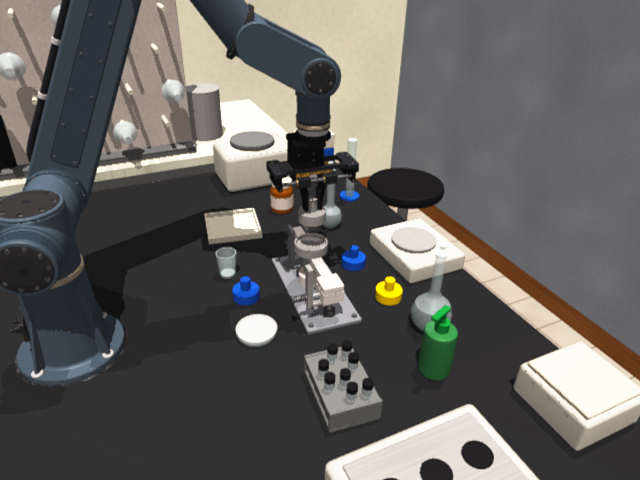

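```bash
python3 -m creep '[[0,0.012,-0.004,0,0,0,0.01],[0,0.035,-0.013,0,0,0,0.01],[0,0.067,-0.025,0,0,0,0.01],[0,0.101,-0.038,0,0,0,0.01],[0,0.135,-0.051,0,0,0,0.01],[0,0.169,-0.063,0,0,0,0.01],[0,0.203,-0.076,0,0,0,0.01],[0.01,0.237,-0.089,0,0,0,0.01],[0.025,0.27,-0.101,0,0,0,0.01],[0.045,0.303,-0.114,0,0,0,0.01],[0.065,0.326,-0.123,0,0,0,0.01],[0.078,0.3374,-0.1268,0,0,0,0.01]]'; python3 -m creep '[[0,0,0,0,0,0,0.01],[0,0,0,0,0,0,0.01]]';python3 -c "
from h import *
plan([451.5,342,35]);import cv2
cv2.imwrite('pics/sc4.png',r.grab_frame('scene')[150:350,380:580])
cv2.imwrite('pics/w4.png',r.grab_frame('wrist'))"
```

```text
t: 5.18
tool_pos: [446.9, 345.1, 136.8]
tool_rot: [0.067, 1.577, -0.069]
contact_force: [-0.4, -0.9, -6.9]
opening: 22.8
t: 5.35
tool_pos: [444.4, 345.2, 135.0]
tool_rot: [0.063, 1.582, -0.07]
contact_force: [-1.2, -0.6, -6.6]
opening: 22.7
t 5.35 tcp [444.4 345.2 135. ] shift [ 0.0999 -0.0021  0.0085] turn [ 0.43 -0.71  0.27] F [-1.2 -0.6 -6.6] op 22.7
```

View pics/sc4.png

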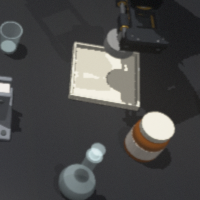

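View pics/w4.png

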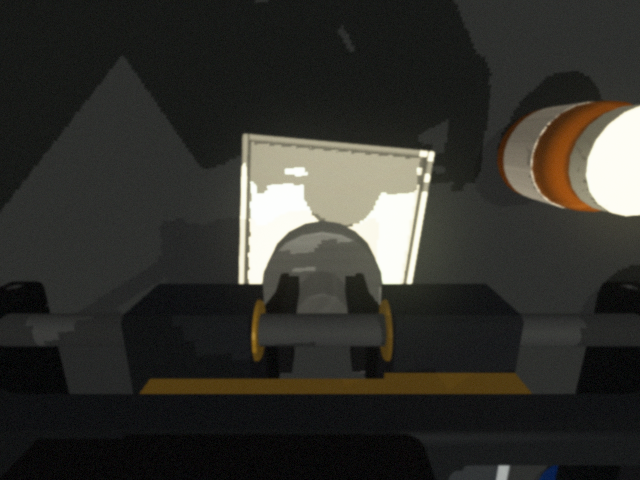

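```bash
python3 -m creep '[[0.01,0,0.003,0,-0.3,0,0.01],[0.03,-0.001,0.006,0.3,-0.6,0.2,0.01],[0.05,-0.002,0.0085,0.4,-0.7,0.3,0.01],[0.068,-0.002,0.0085,0.4,-0.7,0.3,0.01],[0.08,-0.002,0.0085,0.4,-0.7,0.3,0.01],[0.088,-0.002,0.0085,0.4,-0.7,0.3,0.01],[0.09,-0.002,0.0085,0.4,-0.7,0.3,0.01],[0.09,-0.002,0.0085,0.4,-0.7,0.3,0.01]]'; python3 -c "
from h import *
plan([451.5,342,35])"
```

```text
t: 6.12
tool_pos: [455.7, 341.0, 46.9]
tool_rot: [0.077, 1.564, -0.073]
contact_force: [0.4, -0.9, -7.1]
opening: 23.0
t 6.1167 tcp [455.7 341.   46.9] shift [ 0.0118  0.0006 -0.0043] turn [-0.18  0.31 -0.16] F [ 0.4 -0.9 -7.1] op 23.0
```

```bash
python3 -m creep '[[0.003,0,-0.001,0,0.2,0,0.01],[0.006,0,-0.002,0,0.3,0,0.01],[0.008,0,-0.003,0,0.3,0,0.01],[0.009,0,-0.003,0,0.3,0,0.01],[0.009,0,-0.003,0,0.3,0,0.01]]'; python3 -c "
from h import *
plan([451.5,342,35])"
```

```text
t: 6.53
tool_pos: [452.5, 341.3, 37.8]
tool_rot: [0.077, 1.569, -0.073]
contact_force: [0.0, 0.3, -7.7]
opening: 23.0
t 6.5333 tcp [452.5 341.3  37.8] shift [ 0.0028  0.0006 -0.0011] turn [-0.17 -0.   -0.16] F [ 0.   0.3 -7.7] op 23.0
```

```bash
python3 -m creep '[[0.001,0,0,0,0,0,0.01],[0.002,0,0,0,0,0,0.01],[0.003,0,0,0,0,0,0.01],[0.003,0,0,0,0,0,0.01]]'; python3 -c "
from h import *
plan([451.5,342,35])"
```

```text
t: 6.87
tool_pos: [452.7, 341.6, 35.3]
tool_rot: [0.077, 1.569, -0.072]
contact_force: [0.4, -0.1, -4.8]
opening: 22.6
t 6.8667 tcp [452.7 341.6  35.3] shift [ 0.0003  0.0003 -0.0013] turn [-0.17  0.02 -0.18] F [ 0.4 -0.1 -4.8] op 22.6
```

```bash
python3 -m creep '[[0.001,0,0,0,0,0,0.01],[0.0015,0,0,0,0,0,0.01],[0.0015,0,0,0,0,0,0.01]]'; python3 -c "
from h import *
plan([451.5,342,35])"
```

```text
t: 7.12
tool_pos: [452.8, 341.6, 35.1]
tool_rot: [0.077, 1.569, -0.072]
contact_force: [-0.8, -1.1, 4.4]
opening: 22.7
t 7.1167 tcp [452.8 341.6  35.1] shift [ 0.0001  0.0003 -0.0013] turn [-0.17  0.05 -0.19] F [-0.8 -1.1  4.4] op 22.7
```

Resting on the tray floor (force now +4 N). Release slowly, then rise.

```bash
python3 -m creep '[[0,0,0,0,0,0,0.024],[0,0,0,0,0,0,0.028],[0,0,0,0,0,0,0.035],[0,0,0,0,0,0,0.045],[0,0,0,0,0,0,0.05],[0,0,0,0,0,0,0.05]]' ; python3 -m creep '[[-0.008,0,0,0,0,0,0.05],[-0.025,0,0,0,0,0,0.05],[-0.05,0,0,0,0,0,0.05],[-0.08,0,0,0,0,0,0.05],[-0.11,0,0,0,0,0,0.05],[-0.14,0,0,0,0,0,0.05],[-0.155,0,0,0,0,0,0.05],[-0.16,0,0,0,0,0,0.05]]';python3 -c "
from h import *
plan([487.1,-129,200]);import cv2
cv2.imwrite('pics/w5.png',r.grab_frame('wrist'))"
```

```text
t: 7.62
tool_pos: [453.2, 341.8, 35.3]
tool_rot: [0.078, 1.568, -0.072]
contact_force: [0.8, -0.2, -0.2]
opening: 46.0
t: 8.28
tool_pos: [454.7, 342.2, 199.3]
tool_rot: [0.08, 1.561, -0.069]
contact_force: [0.6, 0.2, 0.4]
opening: 50.1
t 8.2833 tcp [454.7 342.2 199.3] shift [-0.0036 -0.4659  0.0769] turn [-0.16  0.45 -0.44] F [0.6 0.2 0.4] op 50.1
```

View pics/w5.png

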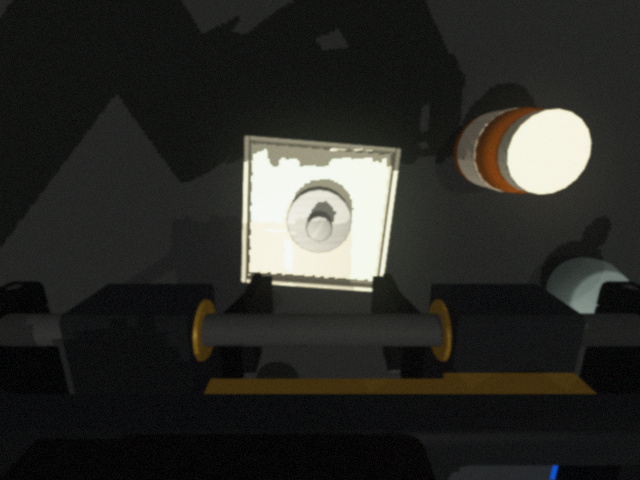

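```bash
python3 -m creep '[[-0.004,-0.012,0.002,0,0,0,0.05],[-0.008,-0.035,0.006,0,0.2,-0.2,0.05],[-0.012,-0.07,0.012,0,0.4,-0.4,0.05],[-0.015,-0.108,0.018,0,0.4,-0.4,0.05],[-0.018,-0.146,0.024,0,0.4,-0.4,0.05],[-0.018,-0.184,0.03,0,0.4,-0.4,0.05],[-0.018,-0.222,0.037,0,0.4,-0.4,0.05],[-0.018,-0.26,0.043,0,0.4,-0.4,0.05],[-0.018,-0.298,0.049,0,0.4,-0.4,0.05],[-0.018,-0.336,0.055,0,0.4,-0.4,0.05],[-0.018,-0.365,0.06,0,0.4,-0.4,0.05],[-0.018,-0.385,0.064,0,0.4,-0.4,0.05]]';python3 -c "
from h import *
plan([487.1,-129,215])"
```

```text
t: 9.33
tool_pos: [479.9, -50.8, 212.9]
tool_rot: [0.077, 1.573, -0.077]
contact_force: [0.4, 0.1, 0.2]
opening: 50.3
t 9.3333 tcp [479.9 -50.8 212.9] shift [-0.0021 -0.0771  0.0148] turn [-0.31 -0.21  0.02] F [0.4 0.1 0.2] op 50.3
```

```bash
python3 -m creep '[[-0.001,-0.015,0.004,0,0,0,0.05],[-0.002,-0.035,0.008,-0.2,-0.2,0,0.05],[-0.002,-0.055,0.012,-0.3,-0.2,0,0.05],[-0.002,-0.07,0.015,-0.3,-0.2,0,0.05],[-0.002,-0.077,0.015,-0.3,-0.2,0,0.05],[-0.002,-0.077,0.015,-0.3,-0.2,0,0.05],[-0.002,-0.077,0.015,-0.3,-0.2,0,0.05],[-0.002,-0.077,0.015,-0.3,-0.2,0,0.05]]';python3 -c "
from h import *
plan([487.1,-129,114]);import cv2
c=r.get_calibration('wrist')
cv2.imwrite('pics/w6.png',r.grab_frame('wrist'));print(proj('wrist',[487.1,-129,153],c))
cv2.imwrite('pics/sc6.png',r.grab_frame('scene'));cv2.imwrite('pics/sd6.png',r.grab_frame('side'))
a=cv2.imread('pics/sd6.png')[170:340,230:400];b=cv2.imread('pics/sc6.png')[145:315,210:380]
cv2.imwrite('pics/c6.png',cv2.resize(cv2.hconcat([a,b]),None,fx=2.3,fy=2.3,interpolation=2))"
```

```text
t: 10.0
tool_pos: [486.4, -127.9, 214.3]
tool_rot: [0.073, 1.572, -0.072]
contact_force: [0.1, 0.2, 1.0]
opening: 49.9
t 10.0 tcp [ 486.4 -127.9  214.3] shift [ 0.1003 -0.0011  0.001 ] turn [ 0.01 -0.11 -0.04] F [0.1 0.2 1. ] op 49.9
[321.64449503 254.3798415 ]
```

View pics/w6.png

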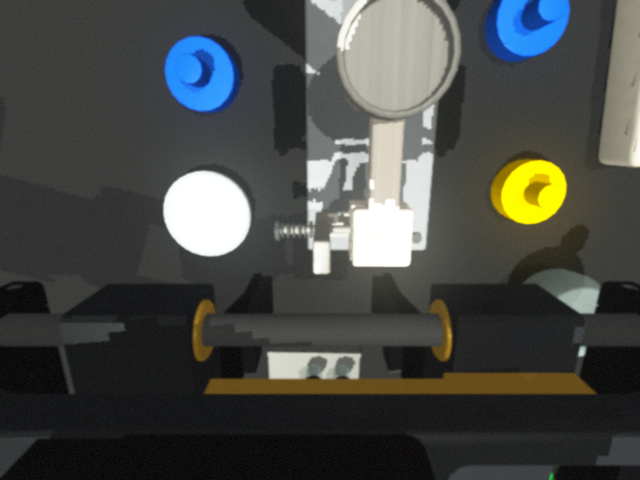

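View pics/c6.png

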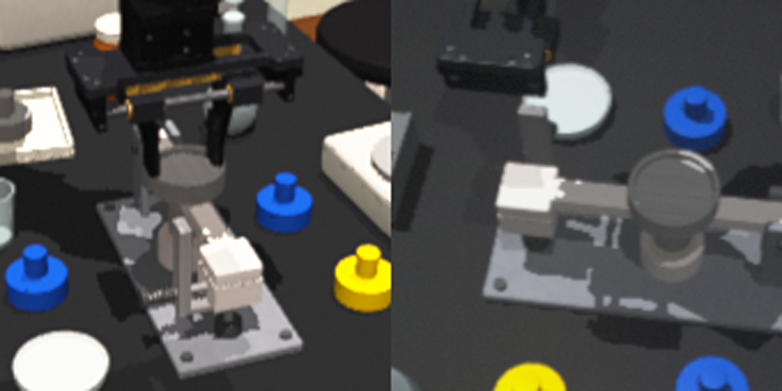

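```bash
python3 -m creep '[[0.012,0,0,0,0,0,0.045],[0.035,-0.001,0.001,0,0,0,0.04],[0.06,-0.001,0.001,0,0,0,0.04],[0.08,-0.001,0.001,0,0,0,0.04],[0.093,-0.001,0.001,0,0,0,0.04],[0.099,-0.001,0.001,0,0,0,0.04],[0.1,-0.001,0.001,0,0,0,0.04],[0.1,-0.001,0.001,0,0,0,0.04]]';python3 -c "
from h import *
plan([487.1,-129,114])"
```

```text
t: 10.82
tool_pos: [488.1, -128.7, 115.0]
tool_rot: [0.071, 1.57, -0.071]
contact_force: [0.8, -0.6, 0.2]
opening: 40.3
t 10.8167 tcp [ 488.1 -128.7  115. ] shift [ 0.001  -0.0003 -0.001 ] turn [ 0.1  -0.03  0.  ] F [ 0.8 -0.6  0.2] op 40.3
```

```bash
python3 -m creep '[[0.001,0,-0.0005,0,0,0,0.025],[0.001,0,-0.0005,0,0,0,0.012],[0.001,0,-0.0005,0,0,0,0.004],[0.001,0,-0.0005,0,0,0,0.002],[0.001,0,-0.0005,0,0,0,0.002],[0.001,0,-0.0005,0,0,0,0.002],[0.001,0,-0.0005,0,0,0,0.002]]' 58;python3 -c "
from h import *
plan([487.1,-129,114])
import cv2
cv2.imwrite('pics/sd7.png',r.grab_frame('side'))
a=cv2.imread('pics/sd7.png')[170:340,230:400]
cv2.imwrite('pics/c7.png',cv2.resize(a,None,fx=3.3,fy=3.3,interpolation=2))"
```

```text
t: 11.4
tool_pos: [486.0, -128.5, 114.2]
tool_rot: [0.071, 1.573, -0.071]
contact_force: [-5.3, -0.8, 4.8]
opening: 11.6
t 11.4 tcp [ 486.  -128.5  114.2] shift [ 0.0002 -0.0004  0.0011] turn [ 0.12 -0.2  -0.  ] F [-5.3 -0.8  4.8] op 11.6
```

View pics/c7.png

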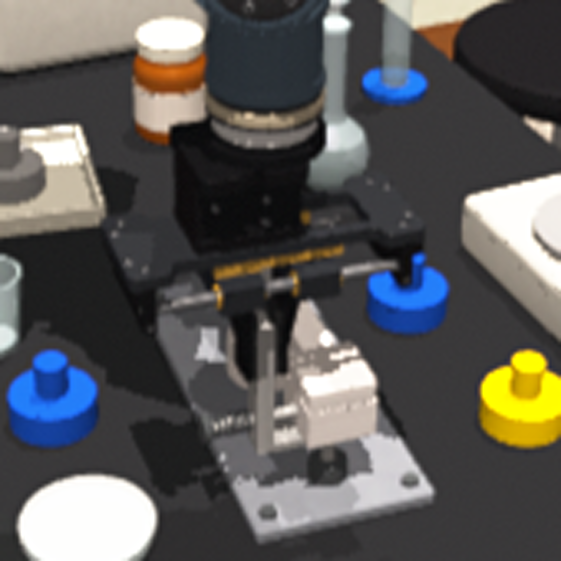

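```bash
python3 -m creep '[[0,0,-0.002,0,0,0,0.002],[0,0,-0.004,0,0,0,0.002],[0,0,-0.006,0,0,0,0.002],[0,0,-0.008,0,0,0,0.002],[0,0,-0.01,0,0,0,0.002],[0,0,-0.012,0,0,0,0.002],[0,0,-0.0125,0,0,0,0.002],[0,0,-0.0125,0,0,0,0.002]]';python3 -c "
from h import *
plan([487.1,-129,114])
import cv2
cv2.imwrite('pics/sd8.png',r.grab_frame('side'))
a=cv2.imread('pics/sd8.png')[170:340,230:400]
cv2.imwrite('pics/c8.png',cv2.resize(a,None,fx=3.3,fy=3.3,interpolation=2))"
```

```text
t: 12.12
tool_pos: [476.0, -127.6, 114.4]
tool_rot: [0.071, 1.568, -0.072]
contact_force: [6.9, 2.5, -4.0]
opening: 11.8
t 12.1167 tcp [ 476.  -127.6  114.4] shift [ 0.0004 -0.0004  0.0112] turn [0.06 0.1  0.01] F [ 6.9  2.5 -4. ] op 11.8
```

View pics/c8.png

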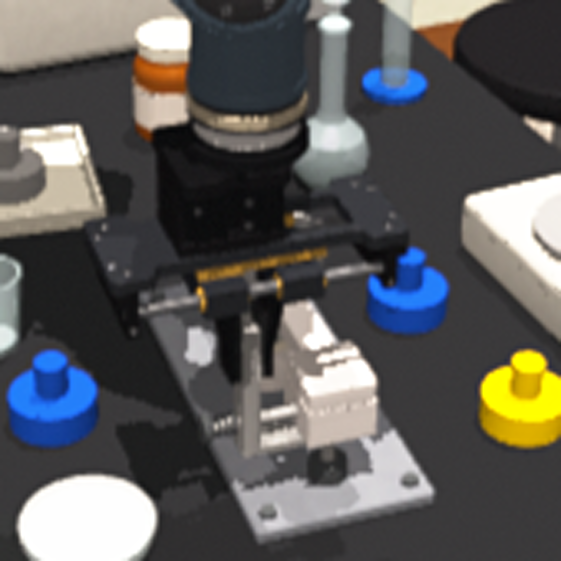

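```bash
python3 -m creep '[[0,0,-0.001,0,0,0,0.002],[0,0,-0.002,0,0,0,0.002],[0,0,-0.0035,0,0,0,0.002],[0,0,-0.0035,0,0,0,0.002],[0,0,-0.0035,0,0,0,0.002]]';cat >> h.py <<'E'
PRESS_H=None
def lift(th0,ths,z0):
    # th0 = current beam angle, z0 = TCP height above hinge axis at beam 0; shift/turn in tool axes at th0
    def P(t): return np.array([-230*np.cos(t)+z0*np.sin(t),230*np.sin(t)+z0*np.cos(t)])
    for t in ths:
        d=P(t)-P(th0)   # (PY,Z)
        X=Ro.from_rotvec([-th0,0,0]).apply([0,0,-1]);Y=Ro.from_rotvec([-th0,0,0]).apply([0,1,0])
        D=np.array([0,*d])
        print(round(t,3),"dx",round(D@X/1000,4),"dy",round(D@Y/1000,4),"turn z",round(-np.degrees(t-th0),2))
E
python3 -c "
from h import *
plan([487.1,-129,114])
lift(0,np.arange(0.02,0.37,0.03),19.4)"
```

```text
t: 12.58
tool_pos: [474.6, -127.5, 114.4]
tool_rot: [0.072, 1.564, -0.072]
contact_force: [6.4, 2.9, -4.3]
opening: 11.6
t 12.5833 tcp [ 474.6 -127.5  114.4] shift [ 0.0004 -0.0004  0.0126] turn [0.02 0.33 0.01] F [ 6.4  2.9 -4.3] op 11.6
0.02 dx -0.0046 dy 0.0004 turn z -1.15
0.05 dx -0.0115 dy 0.0013 turn z -2.86
0.08 dx -0.0183 dy 0.0023 turn z -4.58
0.11 dx -0.0251 dy 0.0035 turn z -6.3
0.14 dx -0.0319 dy 0.005 turn z -8.02
0.17 dx -0.0386 dy 0.0066 turn z -9.74
0.2 dx -0.0453 dy 0.0084 turn z -11.46
0.23 dx -0.0519 dy 0.0105 turn z -13.18
0.26 dx -0.0585 dy 0.0127 turn z -14.9
0.29 dx -0.065 dy 0.0152 turn z -16.62
0.32 dx -0.0714 dy 0.0178 turn z -18.33
0.35 dx -0.0777 dy 0.0206 turn z -20.05
```

```bash
python3 -m creep '[[0,0,-0.001,0,-0.3,0,0.002],[0,0,-0.002,0,-0.3,0,0.002],[0,0,-0.0025,0,-0.3,0,0.002],[0,0,-0.0025,0,-0.3,0,0.002]]';python3 -c "
from h import *
plan([487.1,-129,114])
import cv2
cv2.imwrite('pics/sc9.png',r.grab_frame('scene'));
cv2.imwrite('pics/sd9.png',r.grab_frame('side'));
a=cv2.imread('pics/sd9.png')[230:330,270:370];b=cv2.imread('pics/side0.png')[230:330,270:370]
cv2.imwrite('pics/c9.png',cv2.resize(cv2.hconcat([a,b]),None,fx=4,fy=4,interpolation=2))"
```

```text
t: 12.92
tool_pos: [473.7, -127.4, 114.3]
tool_rot: [0.071, 1.556, -0.073]
contact_force: [8.4, 1.6, -3.4]
opening: 11.9
t 12.9167 tcp [ 473.7 -127.4  114.3] shift [ 0.0005 -0.0004  0.0135] turn [0.01 0.77 0.01] F [ 8.4  1.6 -3.4] op 11.9
```

View pics/c9.png

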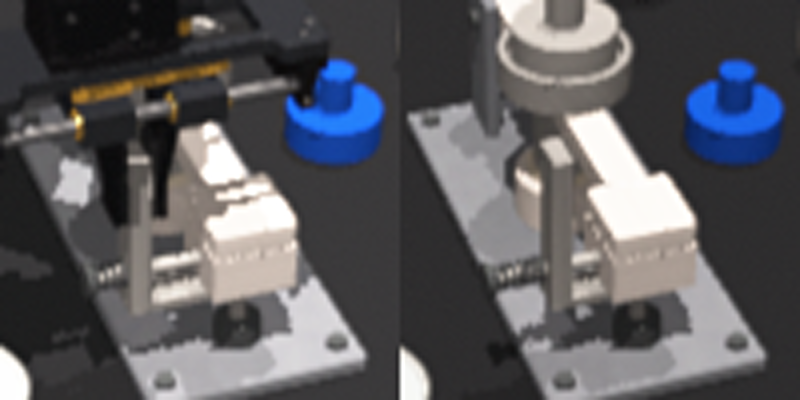

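Run:
```python
from h import *
import cv2
X=np.array([487.1,-129,153])
for s in (0,8,12,16): print(s,proj("side",X-PX*s),proj("scene",X-PX*s),proj("side",X-PX*s-[0,0,70]))
a=cv2.imread('pics/sc9.png')[170:270,235:335];b=cv2.imread('pics/scene0.png')[170:270,235:335]
cv2.imwrite('pics/c9b.png',cv2.resize(cv2.hconcat([a,b]),None,fx=4,fy=4,interpolation=2))
```

```text
0 [309.60857048 266.52608188] [271.4549793  192.68687105] [309.37698817 292.71124638]
8 [306.01918722 267.21845892] [272.1943212 189.547855 ] [305.90739543 293.43658592]
12 [304.21851451 267.56580116] [272.56150642 187.98890059] [304.16701153 293.8004238 ]
16 [302.41383666 267.91391598] [272.92704931 186.436919  ] [302.4228866  294.16504376]
```

View pics/c9b.png

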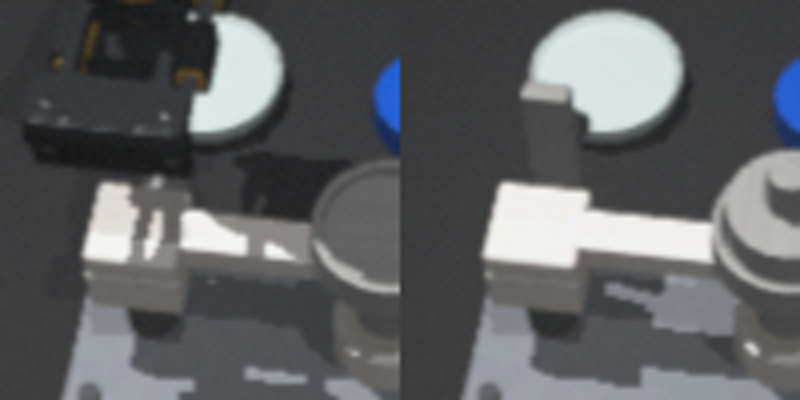

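```bash
python3 -m creep '[[0,0,-0.002,0,0.3,0,0.002],[0,0,-0.004,0,0.8,0,0.002],[0,0,-0.005,0,1,0,0.002],[0,0,-0.005,0,1,0,0.002],[0,0,-0.005,0,1,0,0.002]]';python3 -c "
from h import *
plan([487.1,-129,114])
import cv2
cv2.imwrite('pics/sd10.png',r.grab_frame('side'));
a=cv2.imread('pics/sd10.png')[230:330,270:370];b=cv2.imread('pics/side0.png')[230:330,270:370]
cv2.imwrite('pics/c10.png',cv2.resize(cv2.hconcat([a,b]),None,fx=4,fy=4,interpolation=2))"
```

```text
t: 13.43
tool_pos: [471.9, -127.3, 114.4]
tool_rot: [0.072, 1.567, -0.073]
contact_force: [8.1, 3.8, -4.9]
opening: 11.9
t 13.4333 tcp [ 471.9 -127.3  114.4] shift [ 0.0005 -0.0003  0.0153] turn [-0.04  0.14  0.04] F [ 8.1  3.8 -4.9] op 11.9
```

View pics/c10.png

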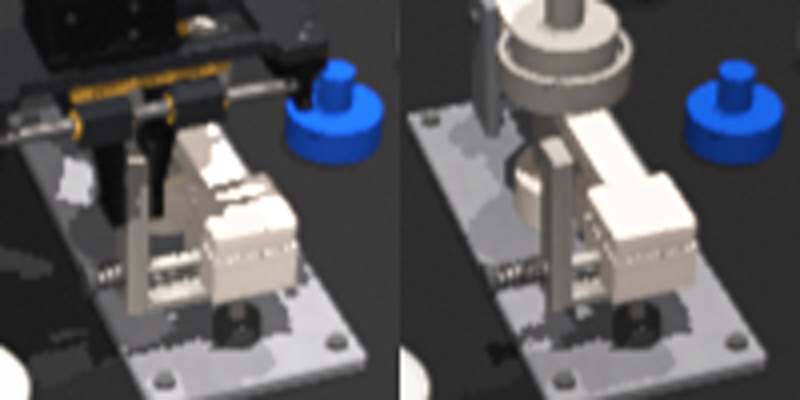

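```bash
python3 -m creep '[[-0.002,0.0002,-0.002,0,0,-0.3,0.002],[-0.0046,0.0004,-0.003,0,0,-1.1,0.002],[-0.0081,0.0009,-0.003,0,0,-2,0.002],[-0.0115,0.0013,-0.003,0,0,-2.9,0.002],[-0.0149,0.0018,-0.003,0,0,-3.7,0.002],[-0.0183,0.0023,-0.003,0,0,-4.6,0.002],[-0.0183,0.0023,-0.003,0,0,-4.6,0.002]]';python3 -c "
from h import *
plan([487.1,-129,114])
import cv2
cv2.imwrite('pics/sd11.png',r.grab_frame('side'));
a=cv2.imread('pics/sd11.png')[210:330,260:380]
cv2.imwrite('pics/c11.png',cv2.resize(a,None,fx=4.5,fy=4.5,interpolation=2))"
```

```text
t: 14.07
tool_pos: [472.1, -124.8, 133.4]
tool_rot: [0.007, 1.564, -0.137]
contact_force: [8.3, 1.2, -4.5]
opening: 11.9
t 14.0667 tcp [ 472.1 -124.8  133.4] shift [ 0.0196 -0.0012  0.0151] turn [0.01 0.49 4.72] F [ 8.3  1.2 -4.5] op 11.9
```

View pics/c11.png

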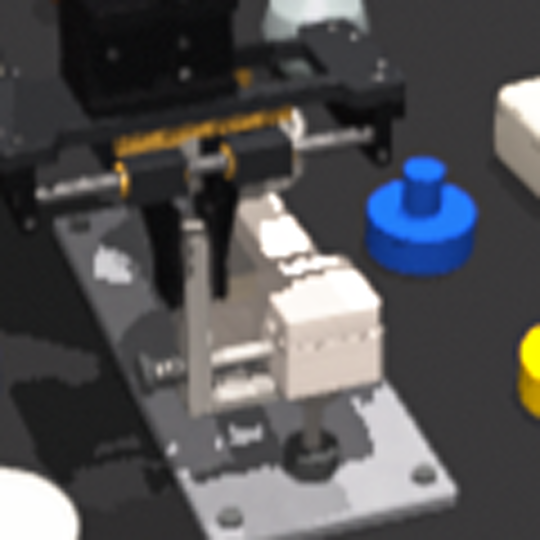

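The beam is off the ball (post visible under the coupler at ≈(315,420) in the zoom) and forces are low. Continuing.

```bash
python3 -c "
from h import *
lift(0.083,np.linspace(0.106,0.36,12),19.4)"
```

```text
0.106 dx -0.0053 dy 0.0005 turn z -1.32
0.129 dx -0.0106 dy 0.0011 turn z -2.64
0.152 dx -0.0159 dy 0.0019 turn z -3.96
0.175 dx -0.0211 dy 0.0028 turn z -5.29
0.198 dx -0.0263 dy 0.0038 turn z -6.61
0.221 dx -0.0316 dy 0.0049 turn z -7.93
0.245 dx -0.0367 dy 0.0061 turn z -9.26
0.268 dx -0.0419 dy 0.0075 turn z -10.58
0.291 dx -0.047 dy 0.0089 turn z -11.9
0.314 dx -0.0521 dy 0.0105 turn z -13.22
0.337 dx -0.0572 dy 0.0122 turn z -14.55
0.36 dx -0.0622 dy 0.0141 turn z -15.87
```

```bash
python3 -m creep '[[-0.004,0.0004,-0.002,0,0.2,-1,0.002],[-0.009,0.0009,-0.003,0,0.4,-2.2,0.002],[-0.015,0.0018,-0.003,0,0.5,-3.7,0.002],[-0.0211,0.0028,-0.003,0,0.5,-5.3,0.002],[-0.0263,0.0038,-0.003,0,0.5,-6.6,0.002],[-0.0316,0.0049,-0.003,0,0.5,-7.9,0.002],[-0.0367,0.0061,-0.003,0,0.5,-9.3,0.002],[-0.0419,0.0075,-0.003,0,0.5,-10.6,0.002],[-0.047,0.0089,-0.003,0,0.5,-11.9,0.002],[-0.0521,0.0105,-0.003,0,0.5,-13.2,0.002],[-0.0572,0.0122,-0.003,0,0.5,-14.5,0.002],[-0.059,0.0129,-0.003,0,0.5,-15,0.002]]';python3 -c "
from h import *
plan([487.1,-129,114])
s=r.state();R=Ro.from_rotvec(s['tool_rot']).as_matrix();print(R[:,0],'tilt',np.arcsin(R[:,0]@-PY))
import cv2
cv2.imwrite('pics/sd12.png',r.grab_frame('side'));
a=cv2.imread('pics/sd12.png')[170:330,240:400]
cv2.imwrite('pics/c12.png',cv2.resize(a,None,fx=3.7,fy=3.7,interpolation=2))"
```

```text
t: 15.12
tool_pos: [473.5, -106.8, 191.4]
tool_rot: [-0.2, 1.562, -0.342]
contact_force: [9.0, -0.6, -6.7]
opening: 11.3
t 15.1167 tcp [ 473.5 -106.8  191.4] shift [0.08   0.0065 0.015 ] turn [ 0.04  0.38 19.75] F [ 9.  -0.6 -6.7] op 11.3
[-0.02452333 -0.33702411 -0.94117658] tilt 0.3446473144989842
```

View pics/c12.png

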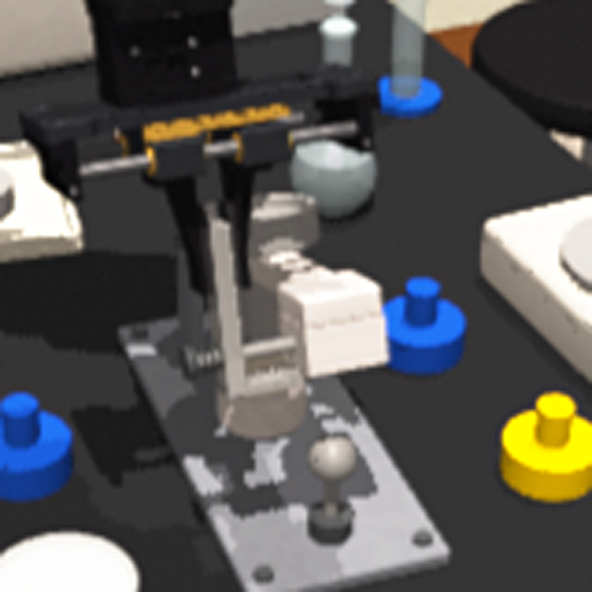

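```bash
python3 -m creep '[[-0.001,0.0003,-0.001,0,0,-0.3,0.002],[-0.002,0.0006,-0.002,0,0.2,-0.6,0.002],[-0.003,0.0009,-0.0025,0,0.3,-0.8,0.002],[-0.0035,0.0009,-0.0025,0,0.3,-0.8,0.002],[-0.0035,0.0009,-0.0025,0,0.3,-0.8,0.002],[-0.0035,0.0009,-0.0025,0,0.3,-0.8,0.002],[-0.0035,0.0009,-0.0025,0,0.3,-0.8,0.002],[-0.0035,0.0009,-0.0025,0,0.3,-0.8,0.002],[-0.0035,0.0009,-0.0025,0,0.3,-0.8,0.002],[-0.0035,0.0009,-0.0025,0,0.3,-0.8,0.002],[-0.0035,0.0009,-0.0025,0,0.3,-0.8,0.002],[-0.0035,0.0009,-0.0025,0,0.3,-0.8,0.002]]';python3 -c "
from h import *
import cv2
def p():
    s=r.state();R=Ro.from_rotvec(s['tool_rot']).as_matrix();print(s['t'],s['tool_pos'].round(1),s['contact_force'].round(1),abs(s['joint_velocities']).max(),'tilt',np.arcsin(R[:,0]@-PY))
p()
cv2.imwrite('pics/sd13.png',r.grab_frame('side'));p()
cv2.imwrite('pics/sc13.png',r.grab_frame('scene'));p()"
```

```text
t: 16.17
tool_pos: [474.2, -105.4, 194.5]
tool_rot: [-0.212, 1.561, -0.353]
contact_force: [8.6, -0.8, -5.7]
opening: 11.3
16.1667 [ 474.2 -105.4  194.5] [ 8.6 -0.8 -5.7] 0.0013932318829996688 tilt 0.35946820395776985
16.2167 [ 474.1 -105.4  194.5] [ 7.2 -1.8 -5.1] 0.001063438408021475 tilt 0.3594550291416549
16.2667 [ 474.2 -105.3  194.5] [ 7.9 -0.7 -6.3] 0.0017431378982081971 tilt 0.35941926329323104
```

View pics/sd13.png

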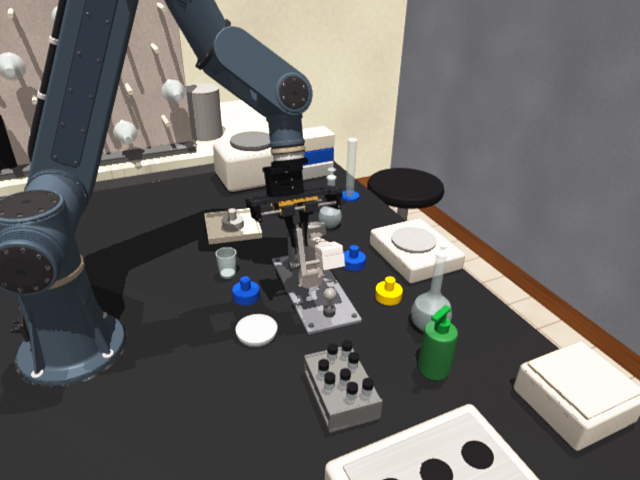

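View pics/sc13.png

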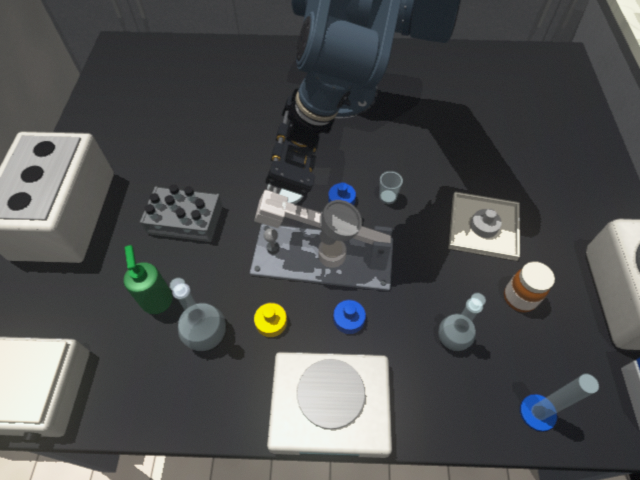

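```bash
python3 -c "
from h import *
import cv2
for dz in (70,80,90):print(proj('scene',[537.6,-114.4,106+dz]),proj('side',[537.6,-114.4,106+dz]))
a=cv2.imread('pics/sd13.png')[220:290,280:360];b=cv2.imread('pics/sc13.png')[180:250,240:320]
cv2.imwrite('pics/c13.png',cv2.resize(cv2.hconcat([a,b]),None,fx=5,fy=5,interpolation=2))"
```

```text
[275.48777889 206.56978655] [328.35239919 248.71689666]
[275.03059695 203.43967978] [328.47785719 244.80271692]
[274.56464787 200.24954861] [328.60454757 240.85008805]
```

View pics/c13.png

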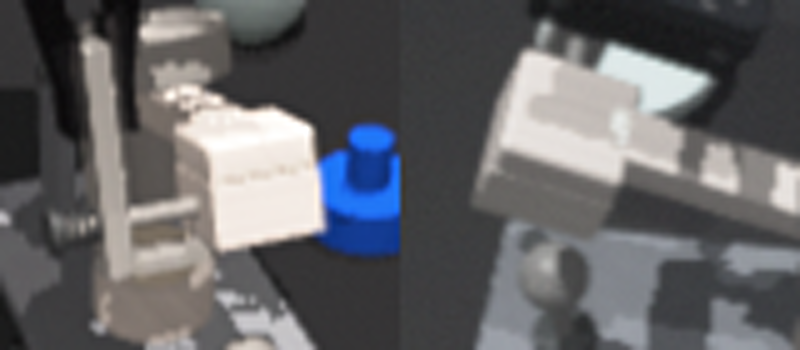

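```bash
python3 -c "
from station import r
print(r.job_done());s=r.state();print(s['t'],s['tool_pos'],s['contact_force'],s['opening'])"
```

```text
the job is handed in; nothing more can be done
None
the job is handed in; nothing more can be done
```

I handed the job in at about 16.3 s of the 51 s allowed. The weight is in the tray, and the gripper is still holding the beam up by the latch tab.

- **Weight:** I lifted it off by its knob and lowered it onto the tray floor. I released it only once the force showed it resting there. The last pictures show it upright in the middle of the tray.
- **Latch:** I pulled it about 12–14 mm by arm travel and spring force, with 8 mm needed. The side view suggested less, roughly 8–10 mm, but the beam then rose freely, so the latch was clear of the ball.
- **Beam:** It is raised to 0.36 rad. The arm pose puts the coupler 80 mm higher. The scene view agrees, and the side view suggests about 77 mm.
- **Steadiness:** Before hand-in the arm was still (joint speeds under 0.002 rad/s), with about 8 N sideways force and a 58 N grip.
- **Other objects:** The bottles, jar, flasks, beaker and blue and yellow look-alikes look unmoved. The dish was partly hidden by the gripper in the scene view, but the side view shows it in place.

I have no check from the second after hand-in, because the station returns nothing more once the job is in.

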